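Nip a pin fixture in its cam-clamp nest

ROBOT

A 6-joint arm with a two-finger parallel gripper is mounted at the origin on a cart in front of the work surface, level with it; the furniture and walls round the work are solid. World frame = base frame: x ahead of the robot, y to its left, z up, the work surface at z = 0. Lengths are in m, angles in degrees, forces in N, time in s.
With the tool pointing down it reaches from about 0.3 to 0.75 m from the base axis. Payload 8.5 kg.
Tool frame: the origin (TCP) lies between the finger pads; the fingertips stand 14 mm ahead of it and the grasp point (between the pads) lies 5 mm behind it; x points along the fingers, z is the direction in which the jaws open and shut, and the axes are right-handed (so a half turn about x gives the same grasp; the last joint's range is limited). The gripper opens to 85 mm and grips with 20 to 120 N. Pads are 22 mm wide; open, the fingers measure 114 mm over their backs; the gripper's body (76 mm by 85 mm) begins 54 mm behind the grasp point. The pads swing forward as they close: fully open they stand 13 mm farther back than shut.
Start: joints at [-83.841, 21.807, 74.336, -0, 83.858, -12.336], TCP at [0.174, -0.522, 0.245] pointing down, gripper open.
Joint ranges: [-178.18, 178.18], [-50.72, 133.34], [12.68, 142.11], [-81.47, 261.47], [9.98, 163.14], [-165.26, 165.26]. Speed limits (degrees/s): [136.94, 136.94, 180, 180, 180, 180].

INTERFACE

Orientations are given as a 3x3 rotation matrix whose columns are the frame's x, y, z axes.
In Python, from rig import env gives the robot as it stands.
- The arm moves only by the shell command python3 -m jog 'ROWS' [FORCE]. ROWS is JSON, a list of rows, each a list of 5 numbers: the opening, from -1 (shut) to 1 (fully open), so that 0 is half open, then the shift along the tool's x, y, z in m, then the turn about the tool's x in rad. In form: [[claw, dx, dy, dz, yaw], ...]. A call has 1 to 20 rows; each row is the pose to reach, as a shift and turn from the pose commanded when the call began, along the tool's axes at that moment; what a row does not reach only later rows make up. A row lasts 1/10 s, in which the tool goes at most 50 mm and 8.59 degrees, less where a joint would pass 70% of its speed; a pose out of reach is approached as far as the arm can. A call with a gripper value outside its range is refused whole. The fingers move at their own pace and stop on an object; FORCE is the grip in N (left out, the last holds). Time passes only in rows, so rows that repeat a pose let the fingers close. It gives the time, the measured TCP pose, the force and the opening at its end, in the units of the state.
- env.observe(): the state, without advancing time (a new reading comes with each control period).
- env.get_image(name): name is "side" or "top" or "wrist"; returns the picture (384x512x3 uint8, red, green, blue); there is no depth.
- env.camera_model(name): a dict with "fx", "fy", "cx", "cy" (pixels), "k1" (the pictures are not rectified: a ray, as slopes to the right and down, at radius r is drawn at 1 + k1 r^2 times it, then the intrinsics apply), "origin" and "orientation" of the camera in the world. Camera axes: x right, y up, looking along -z (the intrinsics and any distortion apply to the point x, -y, -z); pixel columns grow to the right and rows downward; lengths in m; the calibration is good to about 2 mm. A picture is of the moment at which its call begins: read the wrist's pose just before it. camera_model takes no time and is no camera call; for the wrist camera it gives the pose at the moment of the call.
- env.close_job(): hands the job in, once; it reports no verdict.
The state is a dict: "time_s": time; "q": joint angles; "qvel": joint speeds; "joint_efforts": joint torques, N m; "position": TCP position; "tool_rot": TCP orientation; "ft_force": force on the tool from outside, world axes, zero at the start; "wrist_torque": the same for the moment, N m; "grip_width": finger opening in m.
Only numpy, scipy, OpenCV 4.12 (cv2) and the standard library are available. Lean on these libraries where they do the work, as an engineer would, in place of code of your own. Each camera call takes 0.05 s, during which the arm holds its last target.

TASK

Get the pin fixture ready for loading: push it along the clamping plate until it sits fully home against the steel end stop, then swing the cam lever clockwise (seen from above) just until the cam has taken up the gap and holds the fixture firm and square against the fence. Do not force the lever past that, because overtightening squeezes the drilled block; let go of everything at the end and leave the tools, bin and tape round the plate where they are.

Things in the scene. Friction and masses are not known exactly. Their poses are not given: they have to be found in the camera images.
- plate: Fixed aluminium clamping plate, 250 (x) x 196 (y) mm, upper face 12 mm above the bench. Origin on the bench under its centre, x along the plate away from the robot, z up. On its left a fence runs along x: rail 165 mm long, 24 mm high above the plate, inner face at about y = +53 mm, but set by hand in slots: up to 2.75 mm nearer or farther, not known beforehand
- end_stop (a point): On the plate's upper face, in the middle of the end stop's face that looks to the robot: x = +95, y = +8 mm in the plate's frame. The stop is a steel block 64 mm wide and 22 mm high above the plate
- pin_fixture: The work: grey drilled block 146 (x) x 80 (y) x 27 mm with gold pins up to 48 mm on its half nearest the robot (x -69 to +16 mm); 0.48 to 0.72 kg. Origin at the centre of its underside. Loose on the plate between fence and cam, 10 to 35 mm short of the stop; home, its centre is at x = +22 mm of the plate. Slides at 3 to 6 N but may stick askew (back off, push off-centre); push low on its bare end face nearest the robot
- cam: Dark steel cam disc, 52 mm across, 18 mm high (16.5 to 34.5 mm above the bench), under the lever and turning with it, its centre 8 mm off the pivot; bears on the fixture's right long side, reaching 26 - 8 cos(lever angle) mm from the pivot. Origin on the pivot, 12 mm above the bench, x along the lever arm
- cam_lever (a joint): Lever angle, rad, 0 (open) to 2.3, growing clockwise from above; starts at 0 to 0.25. At 0 the arm points 0.70 rad to the right of the plate's x axis; turning brings the grip round towards the robot. The cam nips the fixture against the fence somewhere between 0.95 and 1.95, depending on the fence. Stays where it is left
- cam_axis (a point): On the pivot axis of the cam, 40 mm above the bench, at mid-height of the lever arm; in the plate's frame at x = +15, y = -51.75 mm
- lever_grip (a point): On the lever arm's centre line, 72 mm from the pivot, 40 mm above the bench. Flat bar 14 mm wide, 8 thick, free beneath outside the disc; at its end, 97 mm out, a black upright grip 20 mm across, top 84 mm above the bench. Push needed here, square to the arm: about 1.7 N free, 2 to 5 moving the fixture across; it climbs steeply at the fence: 9 to 16 N is a proper nip, 22 N too much
- torque_driver: Bystander: screwdriver with a thick dark handle, 186 mm long, lying behind the plate. Origin under its middle
- cutters: Bystander: flush cutters with orange handles, 125 mm long, lying to the left of the plate. Origin under the middle
- pin_bin: Bystander: small red bin of pins, 111 x 76 x 52 mm, to the left behind. Origin under its centre
- amber_tape: Bystander: roll of amber tape, 96 mm across, 15 mm high, lying to the right. Origin under its centre
Mind the look-alikes: they are no part of the job. What is shaped like the pin_fixture but black is not meant.

How it is judged:
By the outcome, as a careful person would: the job done as asked, in the order asked, and still so for the second after the job is handed in, with the robot touching nothing.
It also fails if it takes over 72 s, if anything falls off the work surface, if the arm or the gripper's body presses on something with over 40 N, if the wrist force passes 120 N, or if a joint passes its speed limit or range.

## Working session

There is one attempt and no reset: what is moved stays moved. The work goes in short steps, Python scripts to look and compute and a shell command to move; the robot and the scene stay as the last step left them, time stands still between calls to the robot, and variables do not carry over. Pictures are saved under pics/ and viewed, and the job is handed in when it is done.

```bash
ls; mkdir -p pics; python3 - <<'E'
from rig import env
import cv2
s=env.observe();print(s)
for n in ("side","top","wrist"):
    print(n,env.camera_model(n))
    cv2.imwrite(f"pics/{n}0.png",cv2.cvtColor(env.get_image(n),cv2.COLOR_RGB2BGR))
E
```

```text
pics
{'time_s': 0.0, 'q': array([-8.38396961e+01,  2.18404996e+01,  7.43852179e+01,  5.19267910e-04,
        8.38585887e+01, -1.23354287e+01]), 'qvel': array([ 0.04679407, -0.05894969, -0.08375074, -0.0428024 , -0.01368521,
       -0.00074125]), 'joint_efforts': array([ 3.66626000e-04, -4.48465276e+01, -2.31277263e+01, -1.19178630e-04,
        4.78472386e-03, -6.48456904e-06]), 'position': array([ 0.17445128, -0.52130684,  0.24471363]), 'tool_rot': array([[-1.48940020e-04,  9.48347619e-01,  3.17232991e-01],
       [ 1.46389044e-03,  3.17232862e-01, -9.48346545e-01],
       [-9.99998917e-01,  3.23147589e-04, -1.43552568e-03]]), 'ft_force': array([-0.90006497,  0.014256  , -0.43472645]), 'wrist_torque': array([-0.03259041, -0.00328836, -0.01503454]), 'grip_width': 0.08534131007902579}
side {'fx': 493.4409433694327, 'fy': 493.4409433694327, 'cx': 251.4431951236833, 'cy': 189.07247965605137, 'k1': -0.21552400669031724, 'origin': array([0.27950944, 0.76653636, 0.84239472]), 'orientation': array([[-0.94312457,  0.21540108, -0.25321617],
       [-0.33227751, -0.63457014,  0.69779109],
       [-0.01037846,  0.74224195,  0.67005162]])}
top {'fx': 362.9828674910346, 'fy': 362.9828674910346, 'cx': 252.06550513731383, 'cy': 188.42228596997032, 'k1': -0.10901072235887825, 'origin': array([ 0.41343489, -0.06534456,  0.95912354]), 'orientation': array([[-0.00580844,  0.98436549, -0.17604214],
       [-0.9999777 , -0.00629789, -0.00222172],
       [-0.00329568,  0.17602531,  0.98438012]])}
wrist {'fx': 277.11132855658565, 'fy': 277.11132855658565, 'cx': 252.95782477523247, 'cy': 188.50091605570606, 'k1': -0.0335080452682013, 'origin': array([ 0.24780856, -0.49599281,  0.37311333]), 'orientation': array([[ 0.3163466 ,  0.90468081,  0.28544257],
       [-0.94864276,  0.30210559,  0.093857  ],
       [-0.00132317, -0.30047437,  0.95378897]])}
```

View pics/side0.png

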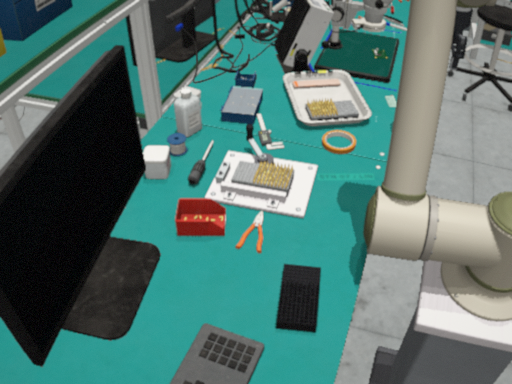

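View pics/top0.png

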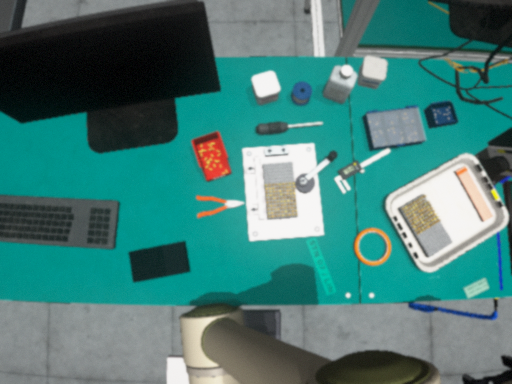

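```bash
python3 - <<'E'
import cv2
im=cv2.imread('pics/top0.png')
c=im[60:290,130:390]
cv2.imwrite('pics/top0z.png',cv2.resize(c,(780,600*0+690))[:600] if 0 else cv2.resize(c,None,fx=2.6,fy=2.6,interpolation=cv2.INTER_CUBIC))
E
```

```text
(no output)
```

View pics/top0z.png

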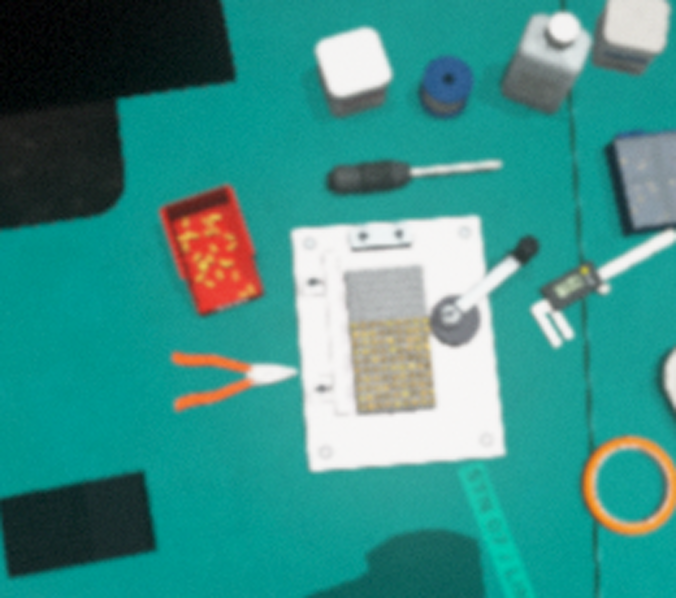

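The fixture on the plate, at top (280,190), is grey with gold pins on its near half, so it fits. The look-alikes are the black block at (160,262) and the block in the tray at (425,222), which isn't on the plate. The zoomed crop confirms this. Next I'll measure the plate.

```bash
cat > h.py <<'E'
import numpy as np, cv2
from rig import env
def px2w(cam,uv,z):
    K=np.array([[cam['fx'],0,cam['cx']],[0,cam['fy'],cam['cy']],[0,0,1.]])
    p=cv2.undistortPoints(np.array(uv,float).reshape(-1,1,2),K,np.array([cam['k1'],0,0,0,0.])).reshape(-1,2)
    d=np.c_[p[:,0],-p[:,1],-np.ones(len(p))]@np.array(cam['orientation']).T
    o=np.array(cam['origin']); z=np.broadcast_to(z,len(p))
    return o+d*((z-o[2])/d[:,2])[:,None]
def w2px(cam,P):
    P=np.atleast_2d(P); c=(P-cam['origin'])@np.array(cam['orientation'])
    x=c[:,0]/-c[:,2]; y=-c[:,1]/-c[:,2]; f=1+cam['k1']*(x*x+y*y)
    return np.c_[cam['fx']*x*f+cam['cx'],cam['fy']*y*f+cam['cy']]
E
python3 - <<'E'
from h import *
c=env.camera_model('top')
f=lambda a:np.array(a)/2.6+[129.7,59.7]
P=px2w(c,f([(292,229),(480,216),(505,455),(310,471)]),.012)
print(P.round(4)); print([np.linalg.norm(P[i]-P[(i+1)%4]).round(4) for i in range(4)],P.mean(0))
x=(P[0]+P[1]-P[2]-P[3]);print('yaw',np.degrees(np.arctan2(x[1],x[0])))
y=(P[0]+P[3]-P[1]-P[2]);print('yaw y',np.degrees(np.arctan2(-y[0],y[1])))
F=px2w(c,f([(345,271),(422,265),(435,407),(357,413)]),[.039,.039,.039,.039]);print(F.round(4))
E
```

```text
[[ 0.6948 -0.0366  0.012 ]
 [ 0.708  -0.2335  0.012 ]
 [ 0.4591 -0.2497  0.012 ]
 [ 0.4449 -0.0543  0.012 ]]
[np.float64(0.1973), np.float64(0.2494), np.float64(0.196), np.float64(0.2505)] [ 0.57673434 -0.14353422  0.012     ]
yaw 3.8893411764377595
yaw y 3.993391211858367
[[ 0.6427 -0.0906  0.039 ]
 [ 0.6485 -0.1681  0.039 ]
 [ 0.5053 -0.1772  0.039 ]
 [ 0.5    -0.1008  0.039 ]]
```

```bash
python3 -m jog '[[0,0,0.03,-0.02,0.03],[0,0,0.065,-0.043,0.06],[0,0,0.1,-0.0665,0.1],[0,0,0.14,-0.093,0.13],[0,0,0.18,-0.12,0.16],[0,0,0.22,-0.146,0.19],[0,0,0.26,-0.173,0.22],[0,0,0.3,-0.2,0.254],[0,0,0.335,-0.223,0.254],[0,0,0.37,-0.246,0.254],[0,0,0.39,-0.259,0.254],[0,0,0.401,-0.2665,0.254],[0,0,0.401,-0.2665,0.254],[0,0,0.401,-0.2665,0.254]]'
python3 - <<'E'
from h import *
s=env.observe();print(s['time_s'],s['position'],s['tool_rot'],s['grip_width'],s['ft_force'])
import pickle
c=env.camera_model('wrist');im=env.get_image('wrist');pickle.dump(c,open('w1.pkl','wb'))
cv2.imwrite('pics/w1.png',cv2.resize(im[:,:,::-1],(800,600),interpolation=cv2.INTER_CUBIC))
ce=np.array([.57673,-.14353,0]);a=np.radians(3.94);R=np.array([[np.cos(a),-np.sin(a),0],[np.sin(a),np.cos(a),0],[0,0,1]])
for n,p in dict(stop=(.095,.008,.012),c1=(.125,.098,.012),c2=(.125,-.098,.012),c3=(-.125,-.098,.012),c4=(-.125,.098,.012),axis=(.015,-.05175,.040)).items(): print(n,w2px(c,ce+R@p)*800/512)
E
```

```text
time_s: 1.55
position: [0.4698, -0.1423, 0.2452]
tool_rot: [[-0.001, 0.998, 0.068], [-0.0, 0.068, -0.998], [-1.0, -0.001, 0.0]]
ft_force: [-0.4, -1.4, -0.1]
grip_width: 0.0423
1.55 [ 0.46977716 -0.14227105  0.24519125] [[-5.36580075e-04  9.97656336e-01  6.84218297e-02]
 [-1.19440074e-04  6.84217751e-02 -9.97656477e-01]
 [-9.99999849e-01 -5.43494895e-04  8.24463855e-05]] 0.04226389011237544 [-0.42575387 -1.35712506 -0.0566639 ]
stop [[397.3259041  -19.83249952]]
c1 [[270.26931041 -66.50116689]]
c2 [[546.75525414 -66.36985685]]
c3 [[519.82522854 274.18377593]]
c4 [[293.190856   274.43888926]]
axis [[481.68574707  93.61263945]]
```

View pics/w1.png

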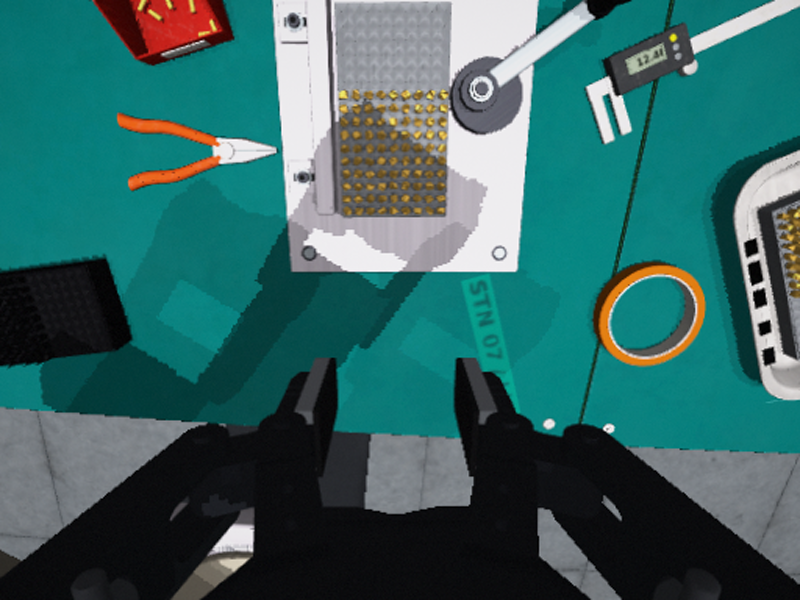

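```bash
cat >> h.py <<'E'
ce=np.array([.578,-.1435,0]);a=np.radians(3.94);R=np.array([[np.cos(a),-np.sin(a),0],[np.sin(a),np.cos(a),0],[0,0,1]])
def toplate(P): return (np.atleast_2d(P)-ce)@R
E
python3 - <<'E'
from h import *
import pickle
c=pickle.load(open('w1.pkl','rb'))
k=512/800
z=[.012,.012,.04,.039,.039,.039,.04,.036,.036]
P=px2w(c,np.array([(518,271),(291,271),(482,90),(338,217),(447,217),(450,2),(596,3),(333,214),(327,1)])*k,z)
print((toplate(P)*1000).round(1))
s=env.observe();print(toplate(s['position'])*1000)
E
```

```text
[[-123.4  -96.1   12. ]
 [-123.2   99.7   12. ]
 [  16.1  -51.8   40. ]
 [ -73.6   53.7   39. ]
 [ -73.7  -30.    39. ]
 [  71.5  -27.5   39. ]
 [  71.7 -126.8   40. ]
 [ -71.6   57.9   36. ]
 [  73.2   56.2   36. ]]
[[-107.99422538    8.37933541  245.25678729]]
```

```bash
python3 -m jog '[[0,0.03,0,0,0],[0,0.07,0,0,0],[0,0.11,0,0,0],[0,0.15,0,0,0],[0,0.18,0,0,0],[0,0.2,0,0,0],[0,0.21,0,0,0],[0,0.212,0,0,0],[0,0.212,0,0,0],[0,0.212,0,0,0]]'
python3 -m jog '[[0,0,0.005,0,0],[0,0,0.01,0,0],[0,0,0.014,0,0],[0,0,0.016,0,0],[0,0,0.018,0,0],[0,0,0.018,0,0]]'
python3 - <<'E'
from h import *
im=env.get_image('wrist')
cv2.imwrite('pics/w2.png',cv2.resize(im[:,:,::-1],(800,600),interpolation=cv2.INTER_CUBIC))
im=env.get_image('side')[130:230,180:340]
cv2.imwrite('pics/s2.png',cv2.resize(im[:,:,::-1],(800,500),interpolation=cv2.INTER_CUBIC))
E
```

```text
time_s: 2.6
position: [0.4706, -0.1421, 0.0343]
tool_rot: [[0.002, 0.998, 0.068], [-0.001, 0.068, -0.998], [-1.0, 0.002, 0.001]]
ft_force: [0.4, 0.1, 0.4]
grip_width: 0.0426
time_s: 3.2
position: [0.4884, -0.1403, 0.0333]
tool_rot: [[0.0, 0.998, 0.069], [-0.0, 0.069, -0.998], [-1.0, 0.0, 0.0]]
ft_force: [-0.5, -0.0, 0.8]
grip_width: 0.0425
```

View pics/w2.png

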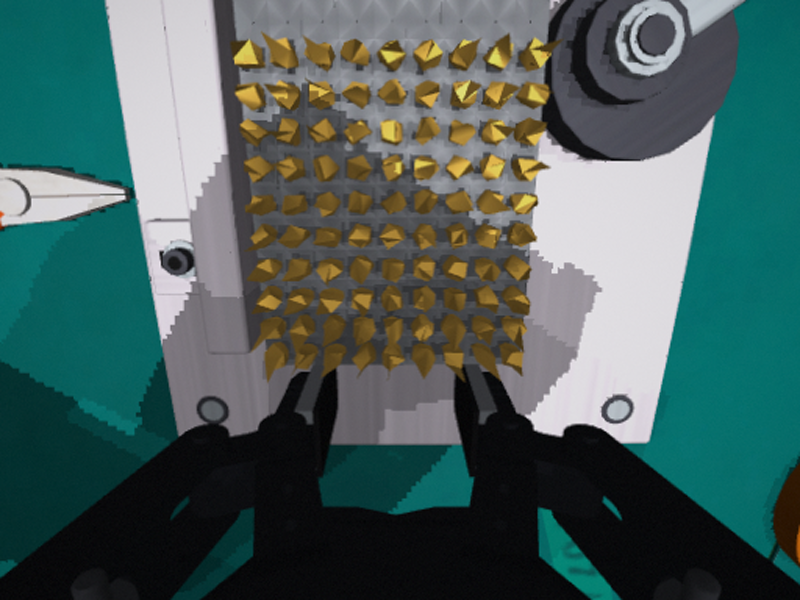

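View pics/s2.png

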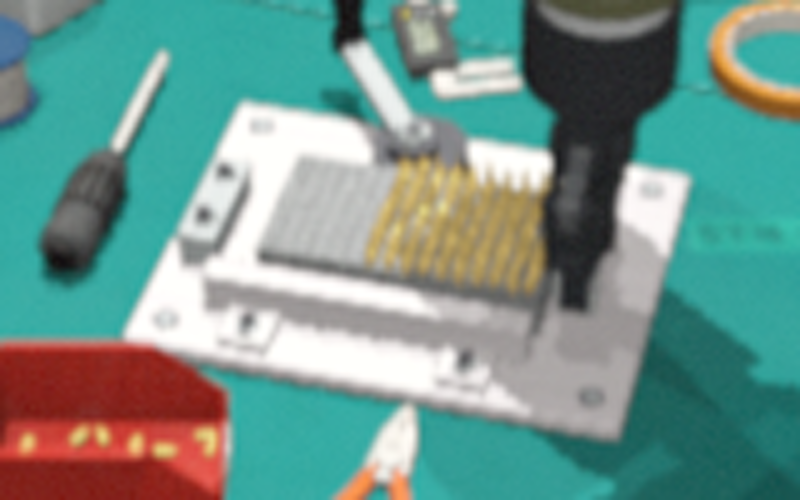

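```bash
python3 -m jog '[[0,0,0.002,0,0],[0,0,0.004,0,0],[0,0,0.006,0,0],[0,0,0.008,0,0],[0,0,0.009,0,0],[0,0,0.01,0,0]]'
python3 -m jog '[[0,0,0.002,0,0],[0,0,0.004,0,0],[0,0,0.006,0,0],[0,0,0.008,0,0],[0,0,0.009,0,0],[0,0,0.01,0,0]]'
python3 - <<'E'
from h import *
im=env.get_image('wrist')
cv2.imwrite('pics/w3.png',cv2.resize(im[:,:,::-1],(800,600),interpolation=cv2.INTER_CUBIC))
im=env.get_image('side')[130:230,180:340]
cv2.imwrite('pics/s3.png',cv2.resize(im[:,:,::-1],(800,500),interpolation=cv2.INTER_CUBIC))
print(toplate(env.observe()['position'])*1000)
E
```

```text
time_s: 3.9
position: [0.4973, -0.1395, 0.0333]
tool_rot: [[-0.002, 0.998, 0.069], [0.001, 0.069, -0.998], [-1.0, -0.002, -0.001]]
ft_force: [-5.4, -1.1, 3.3]
grip_width: 0.043
time_s: 4.5
position: [0.5073, -0.1388, 0.0333]
tool_rot: [[-0.002, 0.998, 0.069], [0.001, 0.069, -0.998], [-1.0, -0.002, -0.001]]
ft_force: [-5.6, -1.0, 4.3]
grip_width: 0.0428
[[-70.05078434   9.50392022  33.27000435]]
```

View pics/w3.png

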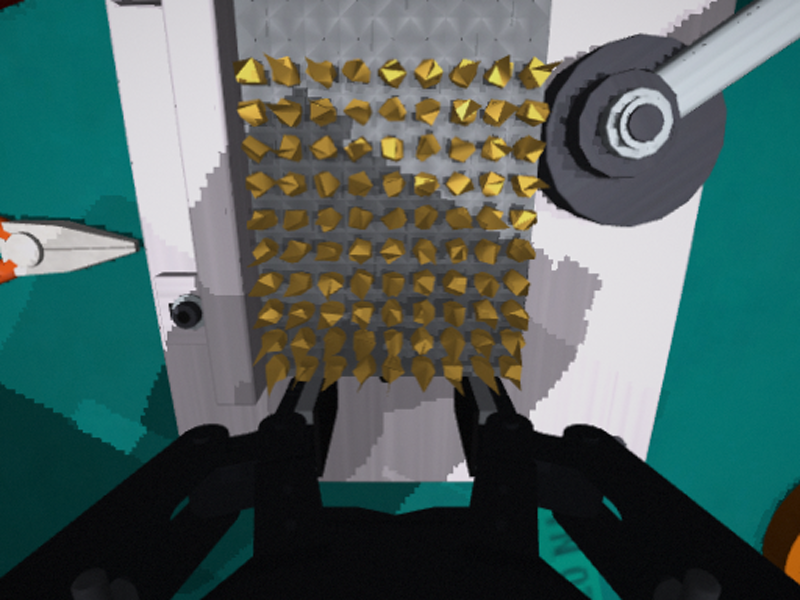

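View pics/s3.png

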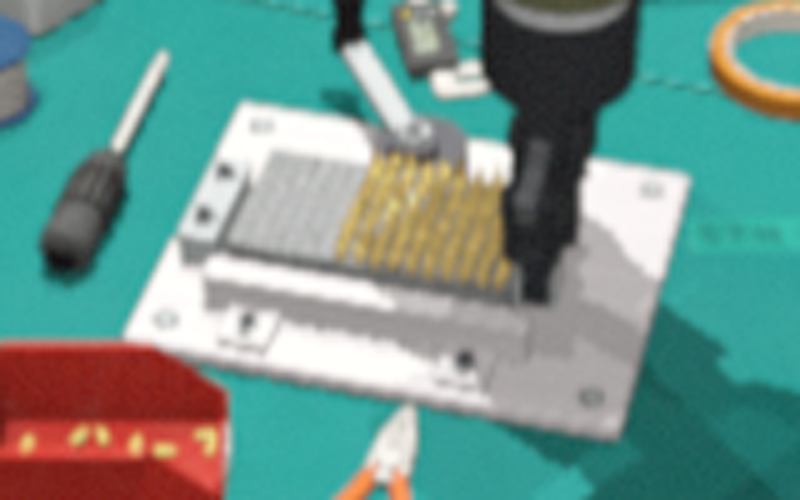

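The fixture slides at about 5.5 N and stays square. I'll keep pushing in small steps to find the stop.

```bash
python3 -m jog '[[0,0,0.001,0,0],[0,0,0.002,0,0],[0,0,0.003,0,0],[0,0,0.004,0,0],[0,0,0.005,0,0]]' | grep -E 'pos|force'
python3 -m jog '[[0,0,0.0005,0,0],[0,0,0.001,0,0],[0,0,0.0015,0,0],[0,0,0.002,0,0]]' | grep -E 'pos|force'
python3 -m jog '[[0,0,0.0005,0,0],[0,0,0.001,0,0]]' | grep -E 'pos|force'
python3 - <<'E'
from h import *
print(toplate(env.observe()['position'])*1000)
E
```

```text
position: [0.5124, -0.1385, 0.0333]
ft_force: [-5.0, 0.4, 4.2]
position: [0.5144, -0.1384, 0.0333]
ft_force: [-5.1, 0.1, 3.8]
position: [0.5154, -0.1383, 0.0333]
ft_force: [-4.8, -1.2, 3.3]
[[-62.12430489   9.46609665  33.27147923]]
```

```bash
python3 -m jog '[[0,0,0.0004,0,0],[0,0,0.0008,0,0],[0,0,0.0008,0,0]]' | grep -E 'pos|force'
python3 -m jog '[[0,0,0.0004,0,0],[0,0,0.0008,0,0],[0,0,0.0008,0,0]]' | grep -E 'pos|force'
python3 - <<'E'
from h import *
im=env.get_image('side')[130:230,180:340]
cv2.imwrite('pics/s4.png',cv2.resize(im[:,:,::-1],(800,500),interpolation=cv2.INTER_CUBIC))
im=env.get_image('top')[125:250,230:350]
cv2.imwrite('pics/t4.png',cv2.resize(im[:,:,::-1],(576,600),interpolation=cv2.INTER_CUBIC))
E
```

```text
position: [0.5159, -0.1383, 0.0333]
ft_force: [-6.8, -1.3, 5.1]
position: [0.5159, -0.1383, 0.0333]
ft_force: [-11.9, -2.3, 8.0]
```

View pics/s4.png

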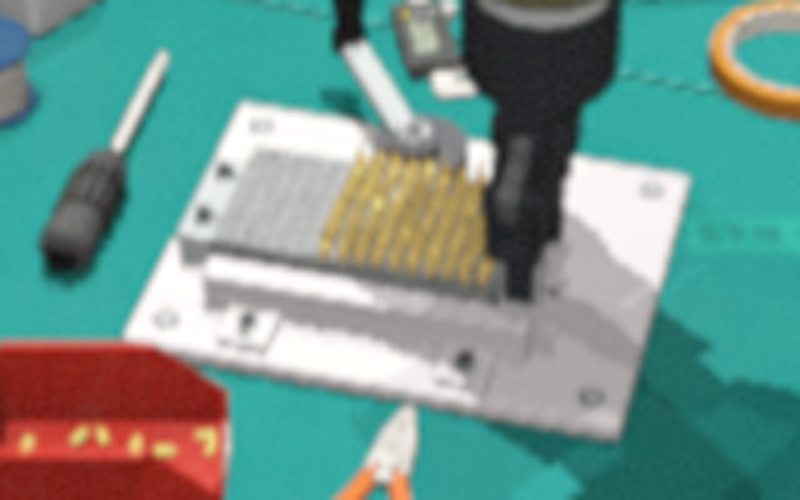

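View pics/t4.png

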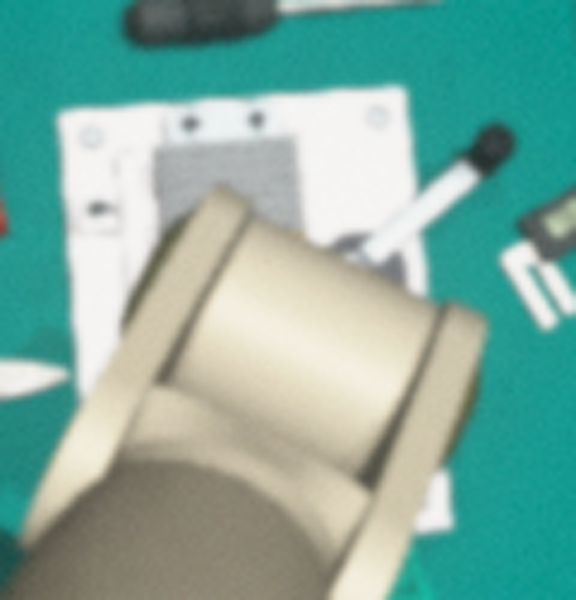

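```bash
python3 -m jog '[[0,0,-0.005,0,0],[0,0,-0.015,0,0],[0,0,-0.03,0,0],[0,0,-0.03,0,0],[0,-0.03,-0.03,0,0],[0,-0.07,-0.03,0,0],[0,-0.1,-0.03,0,0],[0,-0.12,-0.03,0,0],[0,-0.12,-0.03,0,0],[0,-0.12,-0.03,0,0]]'
python3 - <<'E'
from h import *
s=env.observe();print(s['q'].round(1),s['ft_force'],toplate(s['position'])*1000)
import pickle
c=env.camera_model('wrist');im=env.get_image('wrist');pickle.dump(c,open('w5.pkl','wb'))
cv2.imwrite('pics/w5.png',cv2.resize(im[:,:,::-1],(800,600),interpolation=cv2.INTER_CUBIC))
E
```

```text
time_s: 7.4
position: [0.4879, -0.1403, 0.153]
tool_rot: [[0.0, 0.998, 0.069], [-0.0, 0.069, -0.998], [-1.0, 0.0, 0.0]]
ft_force: [-0.2, -0.3, -0.2]
grip_width: 0.0425
[-29.4  22.8  89.5   0.   67.6  56.6] [-0.17390552 -0.34907603 -0.191781  ] [[-89.69380503   9.36110125 152.96974946]]
```

View pics/w5.png

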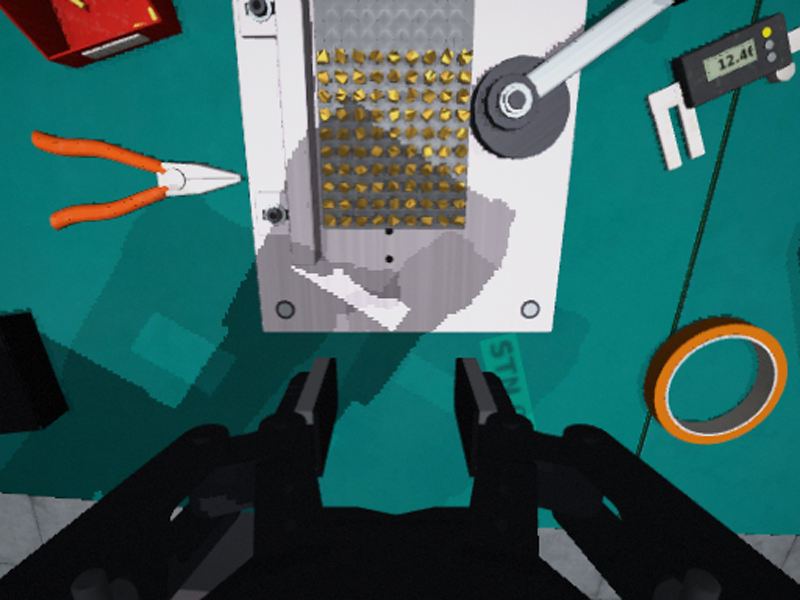

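```bash
python3 - <<'E'
from h import *
import pickle
c=pickle.load(open('w5.pkl','rb'))
k=512/800
# arm edges: upper/lower at two stations
P=px2w(c,np.array([(516,99),(665,3),(262,331),(553,331),(322,230),(466,229),(473,0),(313,263),(306,0)])*k,[.046,.044,.012,.012,.039,.039,.039,.036,.036])
Q=(toplate(P)*1000);print(Q.round(1))
d=Q[1]-Q[0];phi=np.arctan2(-d[1],d[0]);print('phi',phi)
phi=np.arctan2(-(Q[1,1]+51.75),Q[1,0]-15);print(phi)
piv=np.array([.015,-.05175,.04])
T=ce+R@(piv+.060*np.array([np.cos(phi),-np.sin(phi),0])); s=env.observe()
print('world',T,'shift tool',(T-s['position'])@s['tool_rot'],'yaw',phi-np.pi)
E
```

```text
[[  16.6  -50.3   46. ]
 [  61.3 -120.7   44. ]
 [-122.8  100.1   12. ]
 [-123.   -95.6   12. ]
 [ -50.7   51.6   39. ]
 [ -50.2  -29.2   39. ]
 [  62.6  -27.7   39. ]
 [ -70.4   58.3   36. ]
 [  63.7   54.7   36. ]]
phi 1.0046473296835299
0.9792274473649305
world [ 0.63332326 -0.24148423  0.04      ] shift tool [0.11214941 0.13856143 0.11114314] yaw -2.1623652062248624
```

```bash
python3 -m jog '[[0,0,0.005,0.005,-0.12],[0,0,0.015,0.015,-0.26],[0,0,0.03,0.025,-0.4],[0,0,0.04,0.035,-0.54],[0,0,0.05,0.045,-0.68],[0,0,0.06,0.05,-0.82],[0,0,0.07,0.06,-0.96],[0,0,0.08,0.07,-1.1],[0,0,0.09,0.08,-1.24],[0,0,0.1,0.085,-1.38],[0,0,0.11,0.09,-1.52],[0,0,0.12,0.1,-1.66],[0,0,0.13,0.105,-1.8],[0,0,0.14,0.11,-1.94],[0,0.01,0.14,0.11,-2.08],[0,0.02,0.14,0.11,-2.16],[0,0.03,0.14,0.11,-2.16],[0,0.03,0.14,0.11,-2.16],[0,0.03,0.14,0.11,-2.16]]'
python3 - <<'E'
from h import *
s=env.observe();print(s['q'].round(1),s['ft_force'],toplate(s['position'])*1000)
import pickle
c=env.camera_model('wrist');im=env.get_image('wrist');pickle.dump(c,open('w6.pkl','wb'))
cv2.imwrite('pics/w6.png',cv2.resize(im[:,:,::-1],(800,600),interpolation=cv2.INTER_CUBIC))
E
```

```text
time_s: 9.35
position: [0.6349, -0.2405, 0.1228]
tool_rot: [[-0.001, -0.61, 0.792], [0.001, 0.792, 0.61], [-1.0, 0.001, -0.0]]
ft_force: [0.4, -0.1, -0.5]
grip_width: 0.0427
[-30.7  40.3  61.7   0.   78.1 -68.3] [ 0.3952682 -0.0802086 -0.465298 ] [[  50.13756215 -100.68793406  122.75855602]]
```

View pics/w6.png

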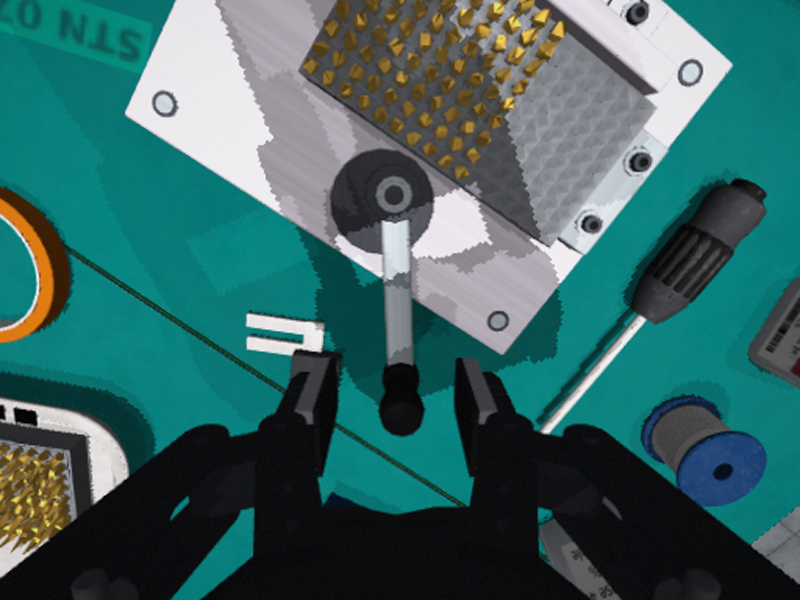

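```bash
python3 - <<'E'
from h import *
import pickle
c=pickle.load(open('w6.pkl','rb'))
k=512/800
n=['piv','bar240','bar330','cal1','cal2','cal3','fixfarL','fixfarR','stopL','c']
P=px2w(c,np.array([(394,195),(397,240),(400,330),(247,315),(325,325),(295,355),(548,244),(657,97),(556,240),(503,354)])*k,[.047,.044,.044,.008,.008,.008,.039,.039,.034,.012])
s=env.observe()
for a_,b,d in zip(n,(toplate(P)*1000).round(1),((P-s['position'])@s['tool_rot']*1000).round(1)): print(a_,b,d)
Q=toplate(P);d=Q[2]-Q[0];print(np.arctan2(-d[1],d[0]))
E
```

```text
piv [ 16.4 -49.3  47. ] [76.4 61.6  0.3]
bar240 [ 29.5 -66.5  44. ] [79.4 40.1  1.7]
bar330 [  56.7 -104.5   44. ] [79.4 -6.6  3.3]
cal1 [ -16.6 -159.3    8. ] [115.4 -11.5 -88.2]
cal2 [  25.7 -138.8    8. ] [115.4 -18.  -41.6]
cal3 [  20.4 -166.2    8. ] [115.4 -37.8 -61.1]
fixfarL [ 93.6 -27.2  39. ] [84.4 37.2 76.9]
fixfarR [92.2 53.9 39. ] [ 84.4 105.5 120.6]
stopL [ 97.8 -23.1  34. ] [89.4 38.3 82.6]
c [125.  -93.6  12. ] [111.4 -35.4  66.1]
0.9399372898469309
```

```bash
python3 -m jog '[[0,0,0,0.002,-0.03],[0,0.02,0,0.002,-0.03],[0,0.045,0,0.002,-0.03],[0,0.065,0,0.002,-0.03],[0,0.077,0,0.002,-0.03],[0,0.082,0,0.002,-0.03],[-0.3,0.082,0,0.002,-0.03],[-0.45,0.082,0,0.002,-0.03],[-0.45,0.082,0,0.002,-0.03],[-0.45,0.082,0,0.002,-0.03]]'
python3 - <<'E'
from h import *
import pickle
c=env.camera_model('wrist');im=env.get_image('wrist');pickle.dump(c,open('w7.pkl','wb'))
cv2.imwrite('pics/w7.png',cv2.resize(im[:,:,::-1],(800,600),interpolation=cv2.INTER_CUBIC))
im=env.get_image('side')[110:210,200:360]
cv2.imwrite('pics/s7.png',cv2.resize(im[:,:,::-1],(800,500),interpolation=cv2.INTER_CUBIC))
E
```

```text
time_s: 10.4
position: [0.6368, -0.2394, 0.0421]
tool_rot: [[0.001, -0.635, 0.772], [-0.001, 0.772, 0.635], [-1.0, -0.001, 0.0]]
ft_force: [1.2, 0.0, -0.8]
grip_width: 0.0236
```

View pics/w7.png

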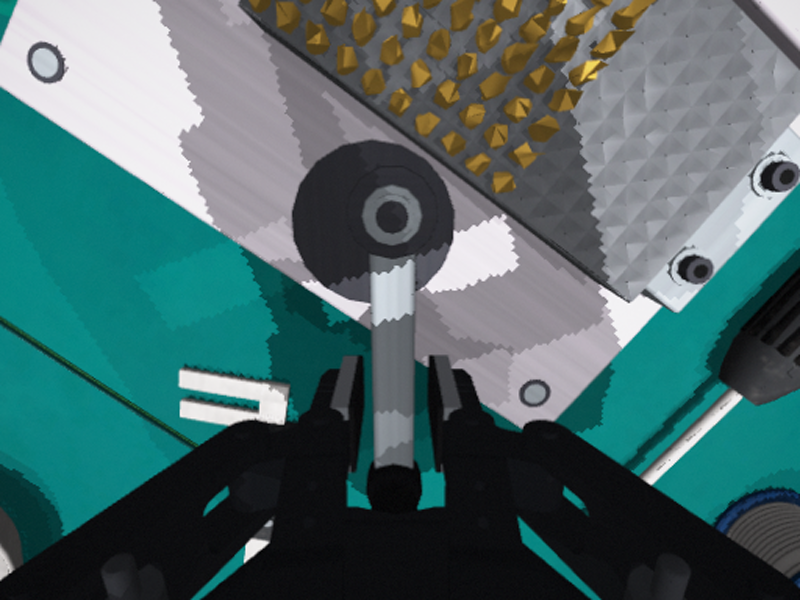

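View pics/s7.png

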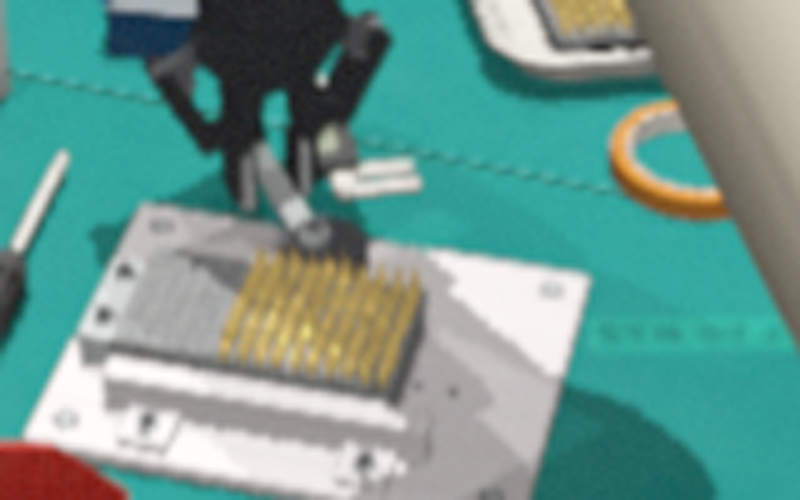

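```bash
python3 -m jog '[[-0.6,0,0,0,0],[-0.6,0,0,0,0],[-0.6,0,0.0001,-0.0045,0.06],[-0.6,0,0.0004,-0.0086,0.12],[-0.6,0,0.001,-0.0125,0.18],[-0.6,0,0.002,-0.016,0.24],[-0.6,0,0.003,-0.0197,0.3],[-0.6,0,0.0043,-0.023,0.36],[-0.6,0,0.006,-0.0266,0.42],[-0.6,0,0.0077,-0.03,0.48],[-0.6,0,0.0095,-0.033,0.54],[-0.6,0,0.0115,-0.0363,0.6],[-0.6,0,0.0115,-0.0363,0.6]]'
python3 - <<'E'
from h import *
import pickle
s=env.observe();print(s['ft_force']@s['tool_rot'])
c=env.camera_model('wrist');im=env.get_image('wrist');pickle.dump(c,open('w8.pkl','wb'))
cv2.imwrite('pics/w8.png',cv2.resize(im[:,:,::-1],(800,600),interpolation=cv2.INTER_CUBIC))
E
```

```text
time_s: 11.8
position: [0.6012, -0.2536, 0.0414]
tool_rot: [[0.0, -0.087, 0.996], [-0.0, 0.996, 0.087], [-1.0, -0.0, 0.0]]
ft_force: [-0.1, -0.7, -0.2]
grip_width: 0.0167
[ 0.23046615 -0.65347092 -0.19609107]
```

View pics/w8.png

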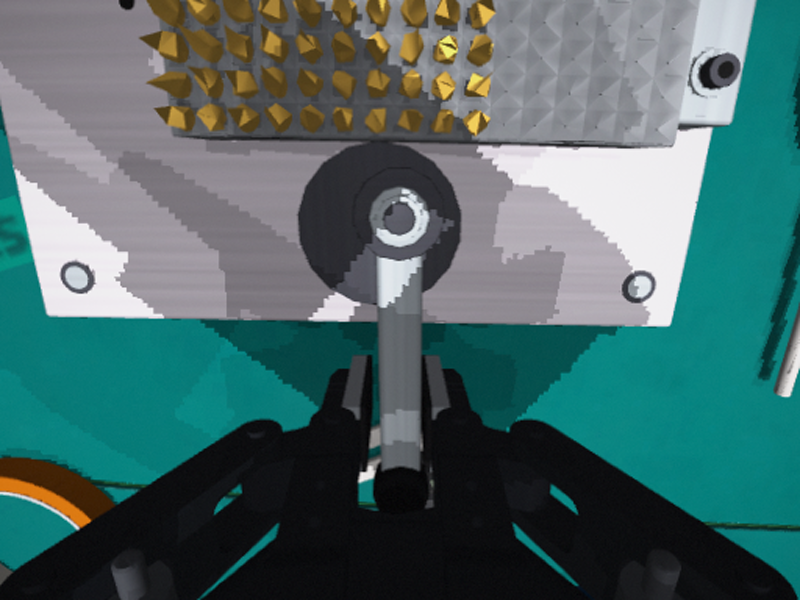

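```bash
cat > f.py <<'E'
from h import *
s=env.observe();d=-s['tool_rot'][:,1]
w=np.degrees(np.arctan2(-d[1],d[0]))+3.94
f=s['ft_force']@s['tool_rot']
print('t',round(s['time_s'],2),'tool lever angle',round(np.radians(w)-.70,3),'f tool',f.round(2),'F@72mm',round(f[2]*62/72,2))
E
python3 -m jog '[[-0.6,0,0,-0.0015,0.025],[-0.6,0,0.0001,-0.0031,0.05],[-0.6,0,0.0002,-0.0046,0.075],[-0.6,0,0.0003,-0.0062,0.1],[-0.6,0,0.0003,-0.0062,0.1]]'>/dev/null; python3 f.py
python3 -m jog '[[-0.6,0,0,-0.0015,0.025],[-0.6,0,0.0001,-0.0031,0.05],[-0.6,0,0.0002,-0.0046,0.075],[-0.6,0,0.0003,-0.0062,0.1],[-0.6,0,0.0003,-0.0062,0.1]]'; python3 f.py
```

```text
t 12.35 tool lever angle 0.953 f tool [ 0.38 -0.42  2.51] F@72mm 2.16
time_s: 12.85
position: [0.5885, -0.2533, 0.0414]
tool_rot: [[-0.0, 0.113, 0.994], [0.0, 0.994, -0.113], [-1.0, 0.0, -0.0]]
ft_force: [2.7, 0.9, 1.3]
grip_width: 0.0171
t 12.85 tool lever angle 1.053 f tool [-1.3   1.16  2.57] F@72mm 2.21
```

```bash
python3 -m jog '[[-0.6,0,0,-0.0015,0.025],[-0.6,0,0.0001,-0.0031,0.05],[-0.6,0,0.0001,-0.0031,0.05]]'>/dev/null; python3 f.py
python3 -m jog '[[-0.6,0,0,-0.0015,0.025],[-0.6,0,0.0001,-0.0031,0.05],[-0.6,0,0.0001,-0.0031,0.05]]'>/dev/null; python3 f.py
python3 -m jog '[[-0.6,0,0,-0.0015,0.025],[-0.6,0,0.0001,-0.0031,0.05],[-0.6,0,0.0001,-0.0031,0.05]]'; python3 f.py
python3 - <<'E'
from h import *
im=env.get_image('wrist')
cv2.imwrite('pics/w9.png',cv2.resize(im[:,:,::-1],(800,600),interpolation=cv2.INTER_CUBIC))
E
```

```text
t 13.15 tool lever angle 1.103 f tool [0.88 0.38 1.44] F@72mm 1.24
t 13.45 tool lever angle 1.153 f tool [-1.09  1.11  2.35] F@72mm 2.02
time_s: 13.75
position: [0.5795, -0.2516, 0.0413]
tool_rot: [[-0.0, 0.26, 0.966], [-0.0, 0.966, -0.26], [-1.0, -0.0, -0.0]]
ft_force: [3.1, 0.2, 0.9]
grip_width: 0.0171
t 13.75 tool lever angle 1.203 f tool [-0.88  1.03  2.89] F@72mm 2.49
```

View pics/w9.png

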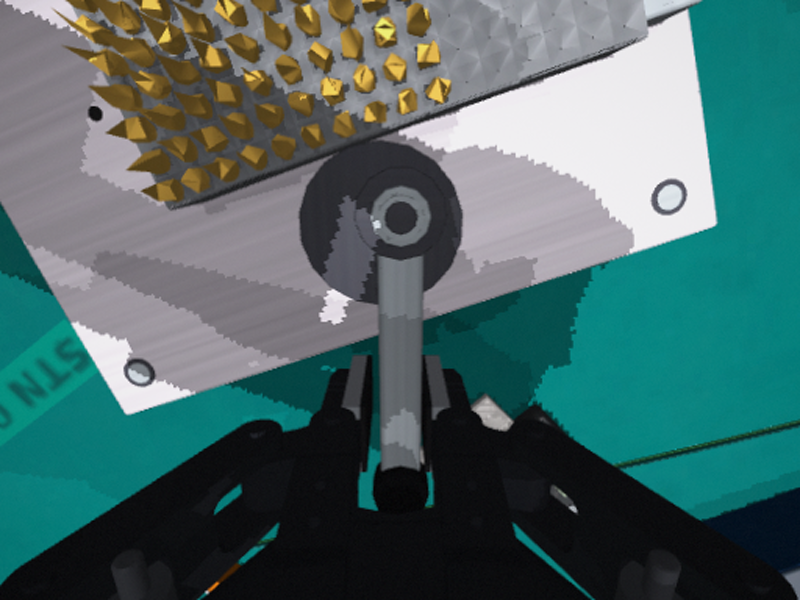

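```bash
for i in 1; do python3 -m jog '[[-0.6,0,0,-0.0012,0.02],[-0.6,0,0.0001,-0.0025,0.04],[-0.6,0,0.0001,-0.0025,0.04]]'>/dev/null; python3 f.py; done
python3 -m jog '[[-0.6,0,0,-0.0012,0.02],[-0.6,0,0.0001,-0.0025,0.04],[-0.6,0,0.0001,-0.0025,0.04]]'>/dev/null; python3 f.py
python3 -m jog '[[-0.6,0,0,-0.0012,0.02],[-0.6,0,0.0001,-0.0025,0.04],[-0.6,0,0.0001,-0.0025,0.04]]'>/dev/null; python3 f.py
```

```text
t 14.1 tool lever angle 1.243 f tool [-0.57  1.87  2.05] F@72mm 1.76
t 14.4 tool lever angle 1.282 f tool [-0.15  0.59  2.36] F@72mm 2.04
t 14.7 tool lever angle 1.322 f tool [-0.07  0.21  3.01] F@72mm 2.59
```

```bash
python3 -m jog '[[-0.6,0,0,-0.0012,0.02],[-0.6,0,0.0001,-0.0025,0.04],[-0.6,0,0.0001,-0.0025,0.04]]'>/dev/null; python3 f.py
python3 -m jog '[[-0.6,0,0,-0.0012,0.02],[-0.6,0,0.0001,-0.0025,0.04],[-0.6,0,0.0001,-0.0025,0.04]]'>/dev/null; python3 f.py
python3 -m jog '[[-0.6,0,0,-0.0012,0.02],[-0.6,0,0.0001,-0.0025,0.04],[-0.6,0,0.0001,-0.0025,0.04]]'; python3 f.py
python3 - <<'E'
from h import *
im=env.get_image('wrist')
cv2.imwrite('pics/w10.png',cv2.resize(im[:,:,::-1],(800,600),interpolation=cv2.INTER_CUBIC))
im=env.get_image('top')[125:250,230:350]
cv2.imwrite('pics/t10.png',cv2.resize(im[:,:,::-1],(576,600),interpolation=cv2.INTER_CUBIC))
E
```

```text
t 15.0 tool lever angle 1.363 f tool [ 0.41 -0.1   3.15] F@72mm 2.71
t 15.3 tool lever angle 1.402 f tool [-0.49  0.27  2.72] F@72mm 2.34
time_s: 15.6
position: [0.5657, -0.2457, 0.0413]
tool_rot: [[-0.0, 0.482, 0.876], [0.0, 0.876, -0.482], [-1.0, -0.0, -0.0]]
ft_force: [1.7, -1.8, -1.4]
grip_width: 0.0164
t 15.6 tool lever angle 1.442 f tool [ 1.41 -0.74  2.38] F@72mm 2.05
```

View pics/w10.png

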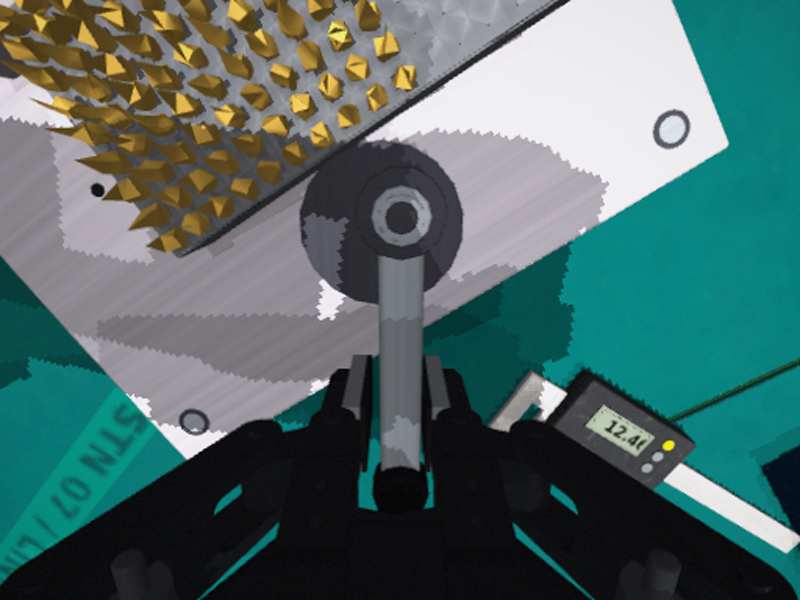

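View pics/t10.png

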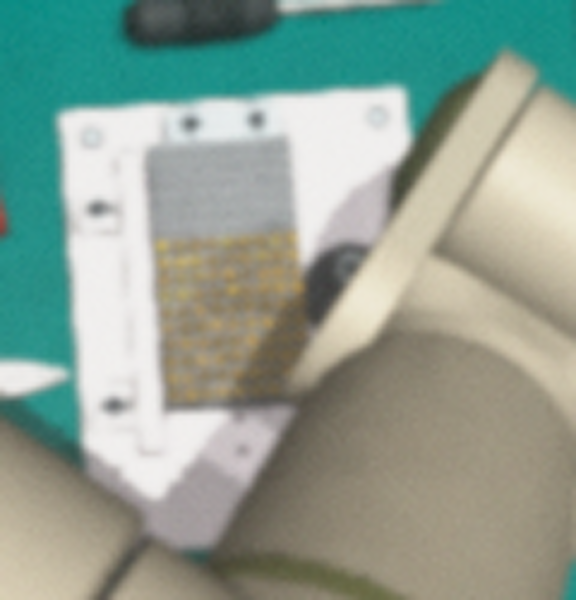

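```bash
python3 -m jog '[[-0.6,0,0,-0.0012,0.02],[-0.6,0,0.0001,-0.0025,0.04],[-0.6,0,0.0001,-0.0025,0.04]]'>/dev/null; python3 f.py
python3 -m jog '[[-0.6,0,0,-0.0012,0.02],[-0.6,0,0,-0.0018,0.03],[-0.6,0,0,-0.0018,0.03]]'>/dev/null; python3 f.py
python3 -m jog '[[-0.6,0,0,-0.0012,0.02],[-0.6,0,0,-0.0018,0.03],[-0.6,0,0,-0.0018,0.03]]'; python3 f.py
```

```text
t 16.0 tool lever angle 1.483 f tool [ 0.54 -0.59  3.16] F@72mm 2.72
t 16.3 tool lever angle 1.512 f tool [1.38 0.21 3.62] F@72mm 3.11
time_s: 16.6
position: [0.5606, -0.2424, 0.0413]
tool_rot: [[-0.0, 0.567, 0.824], [0.0, 0.824, -0.567], [-1.0, 0.0, -0.0]]
ft_force: [3.0, -0.8, -0.7]
grip_width: 0.0176
t 16.6 tool lever angle 1.542 f tool [0.67 1.07 2.92] F@72mm 2.52
```

```bash
python3 -m jog '[[-0.6,0,0,-0.0012,0.02],[-0.6,0,0,-0.0018,0.03],[-0.6,0,0,-0.0018,0.03]]'; python3 f.py
```

```text
time_s: 16.9
position: [0.5592, -0.2413, 0.0413]
tool_rot: [[-0.0, 0.591, 0.807], [0.0, 0.807, -0.591], [-1.0, 0.0, -0.0]]
ft_force: [3.3, -0.2, -0.7]
grip_width: 0.0173
t 16.9 tool lever angle 1.572 f tool [0.75 1.8  2.76] F@72mm 2.38
```

```bash
python3 -m jog '[[-0.6,0,0,-0.0012,0.02],[-0.6,0,0,-0.0018,0.03],[-0.6,0,0,-0.0018,0.03]]'>/dev/null; python3 f.py
python3 -m jog '[[-0.6,0,0,-0.0012,0.02],[-0.6,0,0,-0.0018,0.03],[-0.6,0,0,-0.0018,0.03]]'>/dev/null; python3 f.py
python3 - <<'E'
from h import *
im=env.get_image('top')[125:250,230:350]
cv2.imwrite('pics/t11.png',cv2.resize(im[:,:,::-1],(576,600),interpolation=cv2.INTER_CUBIC))
E
```

```text
t 17.2 tool lever angle 1.603 f tool [1.81 2.88 4.45] F@72mm 3.83
t 17.5 tool lever angle 1.633 f tool [2.81 3.26 6.19] F@72mm 5.33
```

View pics/t11.png

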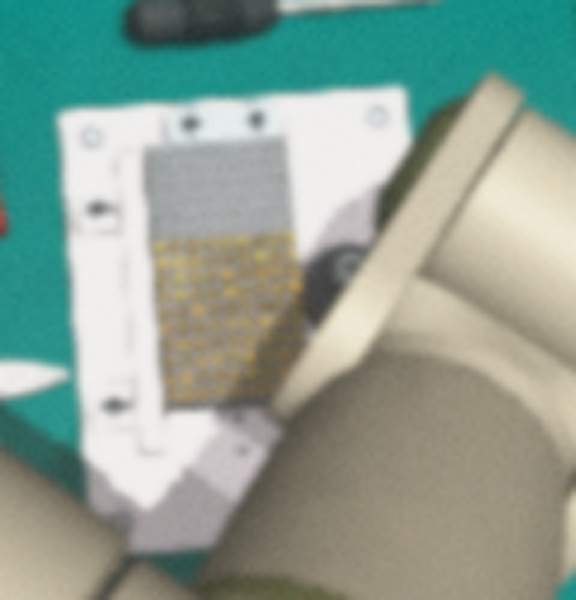

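```bash
python3 -m jog '[[-0.6,0,0,-0.0006,0.01],[-0.6,0,0,-0.0006,0.01],[-0.6,0,0,-0.0006,0.01]]'>/dev/null; python3 f.py
python3 -m jog '[[-0.6,0,0,-0.0006,0.01],[-0.6,0,0,-0.0006,0.01],[-0.6,0,0,-0.0006,0.01]]'; python3 f.py
```

```text
t 17.85 tool lever angle 1.642 f tool [4.69 4.48 7.44] F@72mm 6.4
time_s: 18.15
position: [0.5566, -0.239, 0.0414]
tool_rot: [[0.003, 0.654, 0.757], [-0.001, 0.757, -0.654], [-1.0, 0.001, 0.003]]
ft_force: [9.5, -3.0, -4.4]
grip_width: 0.0172
t 18.15 tool lever angle 1.652 f tool [4.48 3.9  9.15] F@72mm 7.88
```

```bash
python3 -m jog '[[-0.6,0,0,-0.0006,0.01],[-0.6,0,0,-0.0006,0.01],[-0.6,0,0,-0.0006,0.01]]'>/dev/null; python3 f.py
python3 -m jog '[[-0.6,0,0,-0.0006,0.01],[-0.6,0,0,-0.0006,0.01],[-0.6,0,0,-0.0006,0.01]]'>/dev/null; python3 f.py
python3 - <<'E'
from h import *
print(env.observe()['wrist_torque']@env.observe()['tool_rot'])
im=env.get_image('wrist')
cv2.imwrite('pics/w12.png',cv2.resize(im[:,:,::-1],(800,600),interpolation=cv2.INTER_CUBIC))
E
```

```text
t 18.45 tool lever angle 1.662 f tool [5.8  4.62 9.52] F@72mm 8.2
t 18.75 tool lever angle 1.672 f tool [ 6.79  5.42 10.96] F@72mm 9.44
[-0.09006756 -1.75039799  0.81493037]
```

View pics/w12.png

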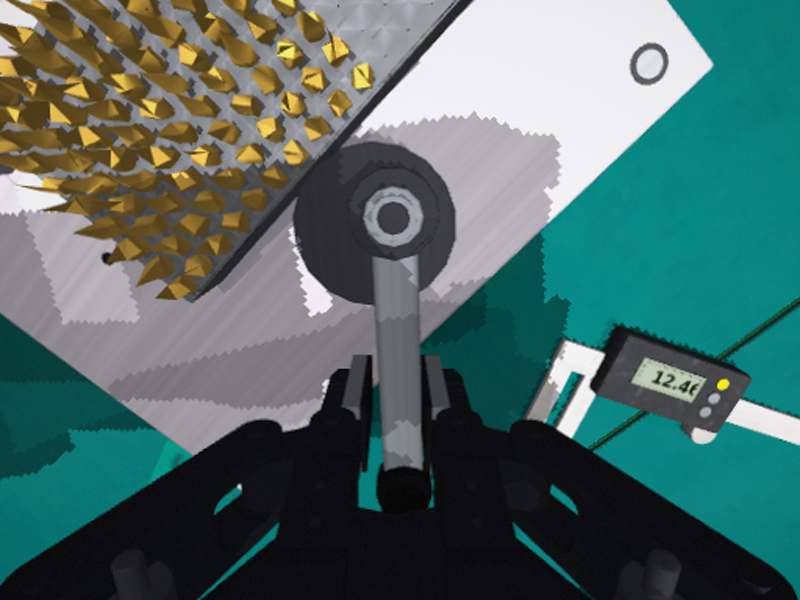

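```bash
python3 -m jog '[[-0.6,0,0.0003,-0.0006,0],[-0.6,0,0.0003,-0.0006,0],[-0.6,0,0.0003,-0.0006,0]]'>/dev/null; python3 f.py
python3 -m jog '[[-0.6,0,0.0003,-0.0006,0],[-0.6,0,0.0003,-0.0006,0],[-0.6,0,0.0003,-0.0006,0]]'>/dev/null; python3 f.py
```

```text
t 19.1 tool lever angle 1.673 f tool [ 7.04  3.65 12.18] F@72mm 10.49
t 19.4 tool lever angle 1.673 f tool [ 8.48  2.24 14.77] F@72mm 12.72
```

```bash
python3 -m jog '[[-0.6,0,0,0,0],[-0.6,0,0,0,0]]'>/dev/null; python3 f.py
python3 -m jog '[[-0.2,0,0,0,0],[0,0,0,0,0],[0,0,0,0.002,0],[0,0,0,0.003,0],[0,0,0,0.003,0]]'; python3 f.py
python3 - <<'E'
from h import *
im=env.get_image('wrist')
cv2.imwrite('pics/w13.png',cv2.resize(im[:,:,::-1],(800,600),interpolation=cv2.INTER_CUBIC))
E
```

```text
t 19.6 tool lever angle 1.673 f tool [ 7.48  2.74 13.94] F@72mm 12.0
time_s: 20.1
position: [0.5562, -0.2385, 0.0413]
tool_rot: [[-0.0, 0.668, 0.744], [0.0, 0.744, -0.668], [-1.0, -0.0, -0.0]]
ft_force: [0.5, 0.6, 0.2]
grip_width: 0.0428
t 20.1 tool lever angle 1.672 f tool [-0.25  0.73 -0.02] F@72mm -0.02
```

View pics/w13.png

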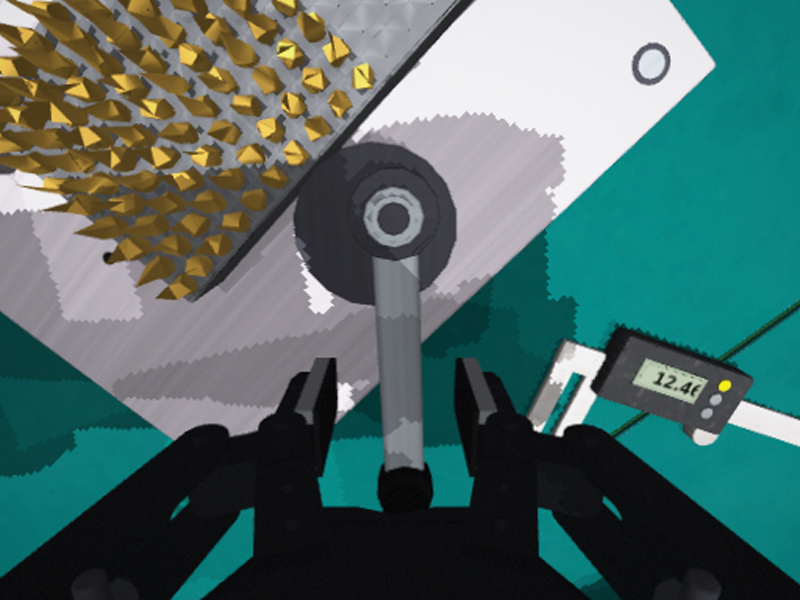

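```bash
python3 -m jog '[[0,-0.02,0,0,0],[0,-0.05,0,0,0],[0,-0.09,0,0,0],[0,-0.13,0,0,0],[0,-0.17,0,0,0],[0,-0.2,0,0,0],[0,-0.2,-0.04,0.01,0],[0,-0.2,-0.08,0.02,0],[0,-0.2,-0.12,0.03,0],[0,-0.2,-0.16,0.04,0],[0,-0.2,-0.2,0.055,0],[0,-0.2,-0.23,0.06,0],[0,-0.2,-0.25,0.07,0],[0,-0.2,-0.25,0.07,0],[0,-0.2,-0.25,0.07,0]]'
python3 - <<'E'
from h import *
im=env.get_image('top')
cv2.imwrite('pics/tF.png',im[:,:,::-1])
im=im[125:250,230:350]
cv2.imwrite('pics/t14.png',cv2.resize(im[:,:,::-1],(576,600),interpolation=cv2.INTER_CUBIC))
im=env.get_image('side')[110:220,190:340]
cv2.imwrite('pics/s14.png',cv2.resize(im[:,:,::-1],(750,550),interpolation=cv2.INTER_CUBIC))
E
```

```text
time_s: 21.65
position: [0.4412, -0.4711, 0.241]
tool_rot: [[-0.0, 0.669, 0.743], [0.001, 0.743, -0.669], [-1.0, 0.0, -0.001]]
ft_force: [0.2, 0.3, 0.9]
grip_width: 0.0429
```

View pics/t14.png

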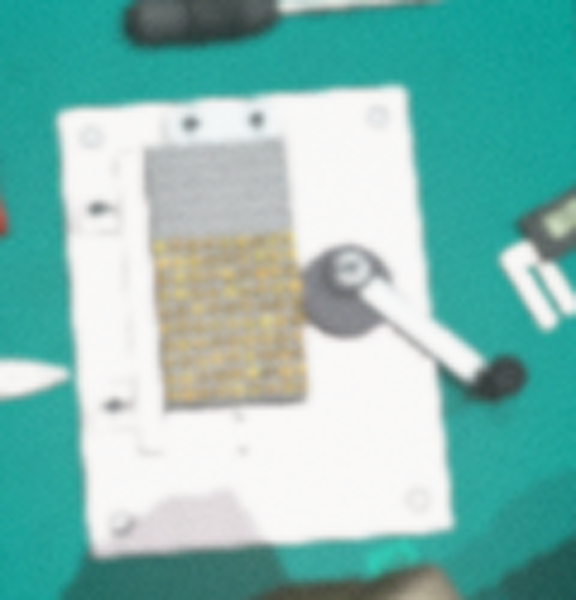

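View pics/s14.png

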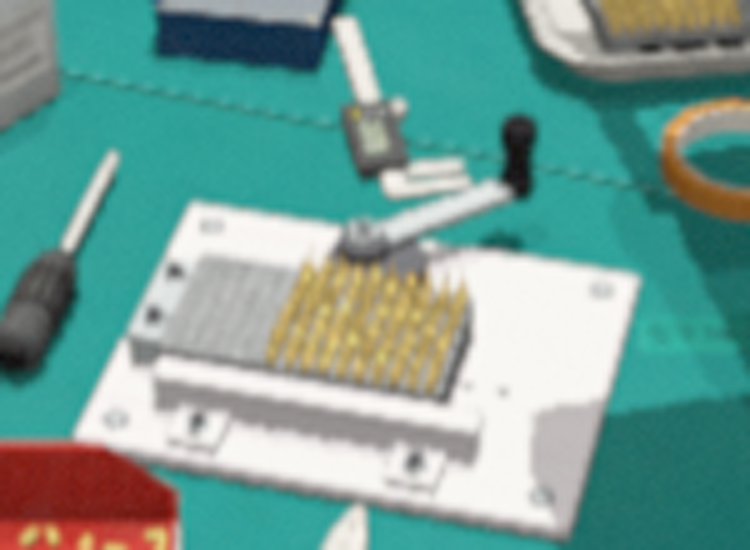

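View pics/tF.png

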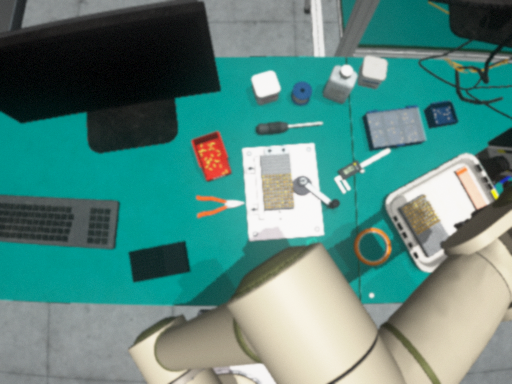

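```bash
python3 - <<'E'
from h import *
c=env.camera_model('top')
g=lambda a:np.array(a)/4.8+[229.6,124.6]
Q=toplate(px2w(c,g([(145,149),(287,139),(307,400),(165,409),(350,268),(500,377),(58,112),(405,87),(453,525),(95,555)]),[.039]*4+[.047,.084]+[.012]*4))*1000
print(Q.round(1))
print('plate c',Q[6:].mean(0)); F=Q[:4];print('fix c',F.mean(0))
print('yaw',np.degrees(np.arctan2(F[0,1]-F[3,1],F[0,0]-F[3,0])),np.degrees(np.arctan2(F[1,1]-F[2,1],F[1,0]-F[2,0])),np.degrees(np.arctan2(-F[0,0]+F[1,0],F[0,1]-F[1,1])))
d=Q[5]-Q[4];print('lever',np.arctan2(-d[1],d[0])-.7,np.hypot(*d[:2]))
s=env.observe();print(s['time_s'],s['ft_force'])
E
```

```text
[[  91.    53.3   39. ]
 [  90.9  -24.6   39. ]
 [ -52.9  -21.9   39. ]
 [ -52.    53.9   39. ]
 [  15.1  -50.6   47. ]
 [ -54.  -115.9   84. ]
 [ 123.5   99.5   12. ]
 [ 123.8  -97.8   12. ]
 [-124.   -98.1   12. ]
 [-125.1   96.8   12. ]]
plate c [-0.45701483  0.10292803 12.        ]
fix c [19.21761737 15.19084761 39.        ]
yaw -0.23163984773893156 -1.0864431514799628 -0.08740087212098918
lever 1.6844450083182736 95.05993246900655
21.75 [-0.01764418  0.16461223  0.64122286]
```

```bash
python3 -m jog '[[0,0,0.03,-0.005,0],[0,0,0.07,-0.012,0],[0,0,0.11,-0.019,0],[0,0,0.15,-0.026,0],[0,0.01,0.19,-0.033,0],[0,0.02,0.23,-0.04,0],[0,0.03,0.27,-0.047,0],[0,0.05,0.3,-0.052,0],[0,0.07,0.32,-0.055,0],[0,0.08,0.33,-0.057,0],[0,0.08,0.33,-0.057,0],[0,0.08,0.33,-0.057,0]]'
python3 - <<'E'
from h import *
import pickle
c=env.camera_model('wrist');im=env.get_image('wrist');pickle.dump(c,open('w15.pkl','wb'))
cv2.imwrite('pics/w15raw.png',im[:,:,::-1])
cv2.imwrite('pics/w15.png',cv2.resize(im[:,:,::-1],(800,600),interpolation=cv2.INTER_CUBIC))
E
```

```text
time_s: 22.95
position: [0.6194, -0.1882, 0.1622]
tool_rot: [[0.001, 0.668, 0.744], [-0.001, 0.744, -0.668], [-1.0, -0.0, 0.001]]
ft_force: [-0.1, -0.2, 0.1]
grip_width: 0.043
```

View pics/w15.png

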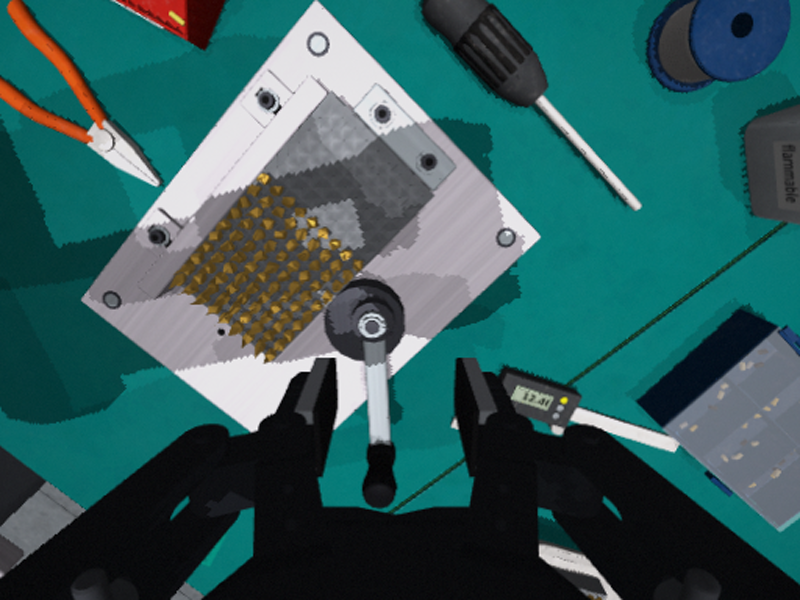

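```bash
python3 - <<'E'
import cv2
im=cv2.imread('pics/w15raw.png')
cv2.imwrite('pics/w15a.png',cv2.resize(im[40:140,190:310],None,fx=6,fy=6,interpolation=cv2.INTER_NEAREST))
cv2.imwrite('pics/w15b.png',cv2.resize(im[90:200,80:200],None,fx=5.4,fy=5.4,interpolation=cv2.INTER_NEAREST))
E
```

```text
(no output)
```

View pics/w15a.png

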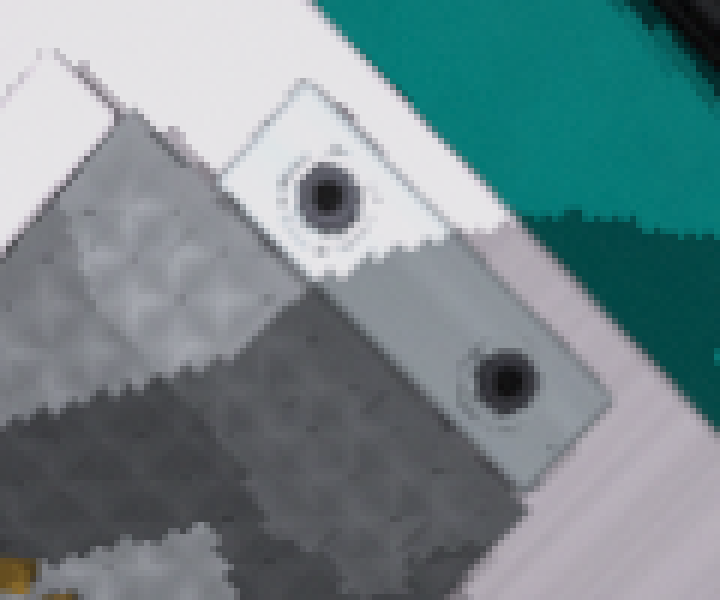

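View pics/w15b.png

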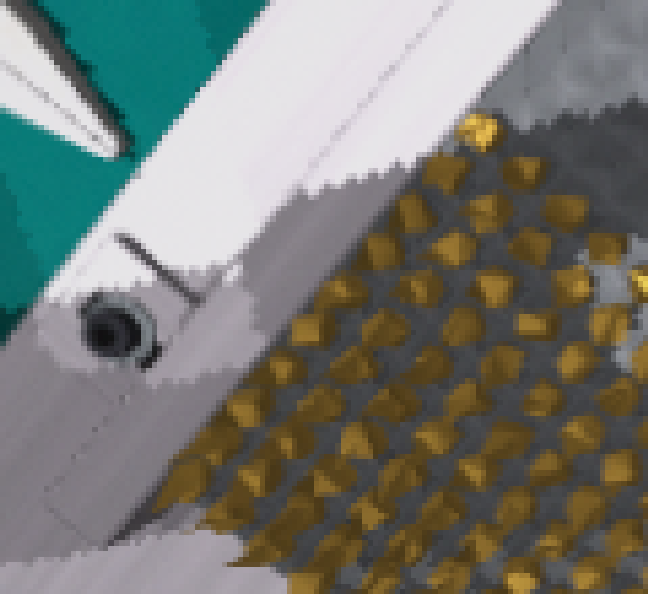

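In the enlarged views the fixture's far edge lies flush along the end stop and its left edge flush along the fence. I see no gap or skew, and the arm is clear of everything, so I'm handing in.

```bash
python3 - <<'E'
from rig import env
s=env.observe();print(s['time_s'],s['ft_force']);print(env.close_job())
E
```

```text
23.0 [-1.06562791 -0.59791749 -0.80751924]
the job is handed in; nothing more can be done
None
```

The fixture is home against the end stop, the cam is nipped at what I judge a proper hold, and the job was handed in at 23.0 s. The arm was touching nothing.

- **Pushing home:** I pushed with two spread fingertips, low on the near end face. The fixture slid about 23 mm at roughly 5 N and stayed square. It then met the stop, where I pressed to about 12 N with no further movement before backing off.
- **Clamping:** I swung the lever clockwise with the fingers straddling the bar, 62 mm from the pivot. The push stayed at about 2 to 3 N until the fixture reached the fence. It then climbed to 14 to 14.8 N at the fingers, so I stopped there. That is about 12 to 13.5 N at the 72 mm point, inside the 9 to 16 N range, with the lever at about 1.65 rad.
- **Letting go:** When I opened the fingers the force fell to zero and the lever stayed where it was.

**Last checks:**
- **Close view:** the wrist pictures show the fixture flush along the stop and the fence, with no visible gap or skew.
- **Surroundings:** the top picture shows the driver, cutters, bin and tape looking the same as in the first picture.
- **Disagreement:** the coarse top-camera measurement put the fixture's centre at about x = 19 to 20 mm instead of 22, with up to 1° of skew along its right edge. At about 2 mm per pixel I put that down to reading error, because the close view and the firm stop contact both contradict it.
- **Not certain:** the exact contact point on the bar is uncertain, which is why the nip force is given as a range.

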